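Load the test kiln and latch its door

ROBOT

A 6-joint arm with a two-finger parallel gripper is mounted at the origin on a cart in front of the work surface, level with it; the furniture and walls round the work are solid. World frame = base frame: x ahead of the robot, y to its left, z up, the work surface at z = 0. Lengths are in mm, angles in rad, forces in N, time in s.
With the tool pointing down it reaches from about 275 to 1000 mm from the base axis. Payload 8.4 kg.
Tool frame: the origin (TCP) lies midway between the tips of the shut fingers; the grasp point (between the pads) lies grip_depth behind it (grip_depth is the distance from the TCP to the grasp point, in mm); z points along the fingers, y is the line along which they close (so a half turn about z gives the same grasp; the last joint's range is limited). The gripper opens to 85 mm and grips with 20 to 120 N. Pads are 22 mm wide; open, the fingers measure 114 mm over their backs; the gripper's body (76 mm by 85 mm) begins 54 mm behind the grasp point. The pads swing forward as they close: fully open they stand 13 mm farther back than shut.
Start: joints at [-1.262, 0.353, 1.633, -0, 1.155, -0.002], TCP at [191.136, -595.059, 231.281] pointing down, gripper open.
Joint ranges: [-2.63, 2.63], [-0.92, 2.1], [0.06, 2.66], [-1.3, 4.44], [0, 2.69], [-3.02, 3.02]. Speed limits (rad/s): [2.22, 2.22, 2.79, 3.14, 3.14, 3.14].

INTERFACE

Orientations are given as [roll, pitch, yaw] about the fixed x, y, z axes, in that order (R = Rz(yaw) Ry(pitch) Rx(roll)).
In Python, from rig import * gives the robot as it stands.
- The arm moves only by the shell command python3 -m creep 'ROWS' [FORCE]. ROWS is JSON, a list of rows, each an object of numbers: "x", "y", "z": the shift along the tool's x, y, z in mm; "rx", "ry", "rz": the turn, a rotation vector about the tool's x, y, z in rad; "hand": the finger opening in mm, from 0 to 85.4. A call has 1 to 20 rows; each row shifts and turns the commanded pose from where the row before left it, along the tool's axes as they then stand; what a row does not reach is not made up. A row lasts 1/8 s, in which the tool goes at most 62.5 mm and 10.7 degrees, less where a joint would pass 70% of its speed; a pose out of reach is approached as far as the arm can. A call with a gripper value outside its range is refused whole. The fingers move at their own pace and stop on an object; FORCE is the grip in N (left out, the last holds). Time passes only in rows, so rows that do not move let the fingers close. It gives the time, the measured TCP pose, the force, the opening and the grip force at its end, in the units of the state.
- sense(): the state, without advancing time (a new reading comes with each control period).
- grab_frame(name): name is "scene" or "top" or "wrist"; returns the picture (400x640x3 uint8, red, green, blue); there is no depth.
- get_calibration(name): a dict with "K" (3x3 intrinsics, pixels), "R" (3x3) and "t" (3): a world point X has camera coordinates R X + t. Camera axes: x right, y down, z forward; pixel columns grow to the right and rows downward; lengths in mm; the calibration is good to about 2 mm. A picture is of the moment at which its call begins: read the wrist's pose just before it. get_calibration takes no time and is no camera call; for the wrist camera it gives the pose at the moment of the call.
- sign_off(): hands the job in; it is judged then, once.
The state is a dict: "clock": time; "qpos": joint angles; "qvel": joint speeds; "joint_efforts": joint torques, N m; "eef_pos": TCP position; "tcp_rot": TCP orientation; "contact_force": force on the tool from outside, world axes, zero at the start; "wrist_torque": the same for the moment, N m; "opening": opening from 0.0 (shut) to 1.0 (fully open); "grasp_force": force on a finger pad.
Only numpy, scipy, OpenCV 4.12 (cv2) and the standard library are available. Lean on these libraries where they do the work, as an engineer would, in place of code of your own. Each camera call takes 0.05 s, during which the arm holds its last target. There are 200 camera calls.

TASK

Lay the teal-glazed test tile flat, glaze up, on the drawn-out tray of the little test kiln and let go of it, then slide the tray fully home. Then swing the kiln door shut and press it gently - no slamming, no forcing - until its sprung latch snaps in and holds, and leave the other things on the table where they are.

Things in the scene. Friction and masses are not known exactly. Their poses are not given: they have to be found in the camera images.
- kiln: Small grey front-loading test kiln, fixed: 210 deep (x) x 190 wide (y) x 110 high, with a 60 x 130 control box 35 high at the rear of its roof (mm). Origin: on the table under the middle of its front face. x points from the front into the kiln, y to the left as seen facing its front, z up. Chamber mouth 128 wide, 34 to 90 mm above the table.
- tray (a joint): Ware tray that slides out of the kiln towards the front, in m: 0 = fully home (a stop), about 0.12 = drawn out. About 2 to 4 N slides it.
- tray_spot (a point): Point on the tray plate's upper face, 46 mm above the table, where the tile is well placed: 28 mm in front of the plate's middle; axes as the kiln's. The terracotta plate is 150 long (x) x 104 wide (y) with 3 mm high side rims. At the start the spot lies about 65 mm in front of the kiln's front face. The tray's front lip is 50 mm in front of the spot. The tile must lie within the plate.
- tray_lip_mid (a point): Middle of the outer (front) face of the tray's upright steel front lip, at 62 mm above the table; the lip is 108 wide, 6 thick, its upper edge at 70 mm. With the tray home this face stands 1 mm proud of the kiln's front face. Axes as the kiln's.
- door (a joint): Angle of the door in rad about its upright hinge at the right of the kiln front; grows as it opens (counterclockwise from above): about 0 = shut square, 1.57 = straight out, up to 2.3. The latch snaps in somewhere from -0.045 to 0.07, different each time as the slotted strike is set in or out; a sprung buffer stops the door 2 mm beyond, measured at the free edge. So the place must be felt.
- door_hinge (a point): Point on the hinge line, 62 mm above the table. It turns with the door: y runs along the door from hinge to free edge, -x is the outward normal of its outer face. The panel is 20 thick, centred on the hinge line, from 6 to 160 mm from it, 19 to 105 mm above the table. A trim bar 25 to 35 mm above the table stands 7 mm out of the outer face. Door shut, the line is 20 mm in front of the kiln face.
- door_push (a point): Centre of the brass push plate (44 x 40 mm) on the door's outer face, 122 mm from the hinge, 78 mm above the table; axes as door_hinge. Pushed here slowly, the force climbs to roughly 8 to 12 N while the bevel rides up the strike, drops to about 3 N on its crest (not yet latched), and 2 to 3 mm on it snaps in; then it climbs steeply past 13 N at the stop.
- bolt (a joint): Bevelled brass latch bolt in the door's free edge, in m: 0 = fully out (9 mm beyond the edge), up to 0.0095 pushed in. It is pushed in about 7 mm while riding over the steel strike roller at the kiln's left front edge and springs out again behind it.
- buffer (a joint): Black sprung rubber buffer behind the door's free edge, in m: 0 = free (no door on it), 0.006 = fully pressed (the stop). It moves in and out with the strike. A latched door keeps it pressed by about 3 to 5 mm with the bolt out; an unlatched door is pushed off it.
- teal_tile: Test tile to load: terracotta with teal-blue glaze on top, 34 (its x) x 52 (its y) x 8 mm, lying flat; origin at the centre of its underside, z up through the glazed face. It lies at either end of the wooden tool chest front; the chest stands fixed at about x 0.46 to 0.77, y 0.10 to 0.33 m, its lid raised and a drawer drawn out towards the robot: keep the hand clear of it.
- amber_tile: The other tile: terracotta with amber-brown glaze, 34 x 52 x 8 mm; origin at the centre of its underside; a bystander
- beaker: Grey-beige beaker, 65 mm wide, 83 high, at the right; origin at the centre of its underside; a bystander
- scraper: Yellow plastic scraper, 74 x 110 x 14, lying at the right; origin at the centre of its underside; a bystander
- tape: Roll of masking tape, 98 mm wide, 25 high, lying at the left; origin at the centre of its underside; a bystander
Things that resemble listed ones, but are neither listed nor needed, are in the scene too. What is shaped like the teal_tile but purple is not meant.

How it is judged (in metres and radians):
On the way, in this order (a step that is already met when the one before it is completed fails the run):
1. the teal tile lies flat on the drawn-out tray, released (x of teal_tile in the frame of tray_spot between -0.032 and 0.08 m and y of teal_tile in the frame of tray_spot between -0.036 and 0.036 m and z of teal_tile in the frame of tray_spot between -0.003 and 0.004 m and angle between teal_tile's own z axis and vertical below 0.12 rad and contact force between teal_tile and the fingers below 0.1 N and value of joint tray above 0.05 m), for 0.2 s.
2. the tray is fully home with the tile on it, the door still open (x of teal_tile in the frame of tray_spot between -0.032 and 0.08 m and y of teal_tile in the frame of tray_spot between -0.036 and 0.036 m and z of teal_tile in the frame of tray_spot between -0.003 and 0.004 m and angle between teal_tile's own z axis and vertical below 0.12 rad and contact force between teal_tile and the fingers below 0.1 N and value of joint tray below 0.006 m and value of joint door above 0.2 rad), for 0.2 s.
3. the door is shut and its bolt has sprung out behind the strike (value of joint door below 0.1 rad and value of joint buffer above 0.0015 m and value of joint bolt below 0.0015 m), for 0.2 s.
At the end, for the whole second after the job is handed in: The door is latched (nearly square to the front, below 0.1 rad, holding the buffer pressed by more than 1.5 mm, with the bolt less than 1.5 mm pushed in), the tray is home within 6 mm, and the teal tile rests flat, glaze up, on the tray plate (all of step 3 and x of teal_tile in the frame of tray_spot between -0.032 and 0.08 m and y of teal_tile in the frame of tray_spot between -0.036 and 0.036 m and z of teal_tile in the frame of tray_spot between -0.003 and 0.004 m and angle between teal_tile's own z axis and vertical below 0.12 rad and contact force between teal_tile and the fingers below 0.1 N and value of joint tray below 0.006 m and linear speed of teal_tile below 0.01 m/s); the robot touches nothing.
It fails at once if the nearly shut door is pressed harder than 20 N (value of joint door below 0.2 rad and (contact force between kiln and the fingers above 20 N or contact force between kiln and the arm above 20 N)).
It fails at once if the kiln, its tray or its door is knocked or pushed harder than 40 N (contact force between kiln and the fingers above 40 N or contact force between kiln and the arm above 40 N).
It fails at once if the door is slammed (turning in faster than 1.5 rad/s when nearly shut) (value of joint door below 0.25 rad and velocity of joint door below -1.5 rad/s).
It fails at once if another thing on the table is shifted by more than 20 mm (distance of any of amber_tile, beaker, scraper, tape from where it was at the start of the episode above 0.02 m).
It also fails if it takes over 72 s, if anything falls off the work surface, if the arm or the gripper's body presses on something with over 40 N, if the wrist force passes 120 N, or if a joint passes its speed limit or range.

## Working session

There is one attempt and no reset: what is moved stays moved. The work goes in short steps, Python scripts to look and compute and a shell command to move; the robot and the scene stay as the last step left them, time stands still between calls to the robot, and variables do not carry over. Pictures are saved under pics/ and viewed, at most 10 in all, crops included, and the job is handed in when it is done.

```bash
mkdir -p pics; ls
python3 - <<'E'
from rig import *
import cv2,numpy as np
s=sense();print(s)
for n in("scene","top"):
    f=grab_frame(n);cv2.imwrite(f"pics/{n}0.png",f[:,:,::-1]);c=get_calibration(n);print(n,c)
E
```

```text
pics
{'clock': 0.0, 'qpos': array([-1.26239826e+00,  3.53653249e-01,  1.63416060e+00, -1.98882537e-06,
        1.15521849e+00, -2.41236874e-03]), 'qvel': array([-0.00082255, -0.00122888,  0.0001501 ,  0.00099792,  0.00211364,
        0.00172242]), 'joint_efforts': array([-1.60514264e-03, -6.05252767e+01, -3.42063868e+01,  2.18961586e-04,
        9.38079553e-03,  1.05249040e-05]), 'eef_pos': array([ 190.98466025, -594.58120726,  230.54718329]), 'tcp_rot': array([-3.14015296e+00, -1.65468348e-06,  3.10811243e-01]), 'contact_force': array([ 0.16422719, -0.22969522,  0.21191525]), 'wrist_torque': array([ 0.001583  ,  0.02411648, -0.0540555 ]), 'grasp_force': 0.0, 'opening': 0.9997563820661821}
scene {'K': array([[425.23888996,   0.        , 325.8295653 ],
       [  0.        , 425.23888996, 195.75013288],
       [  0.        ,   0.        ,   1.        ]]), 'R': array([[ 0.80508321, -0.59307583, -0.01010365],
       [-0.35669332, -0.47045067, -0.80712208],
       [ 0.47393133,  0.65340434, -0.59029812]]), 't': array([-509.15164374,  211.09572823, 1399.81174093])}
top {'K': array([[407.26752966,   0.        , 318.71894005],
       [  0.        , 407.26752966, 195.42485044],
       [  0.        ,   0.        ,   1.        ]]), 'R': array([[ 0.06905972, -0.9975877 ,  0.00703779],
       [-0.97195259, -0.06887148, -0.22486635],
       [ 0.22480861,  0.00868881, -0.9743642 ]]), 't': array([-132.46958285,  556.6101054 , 1400.02353029])}
```

View pics/scene0.png

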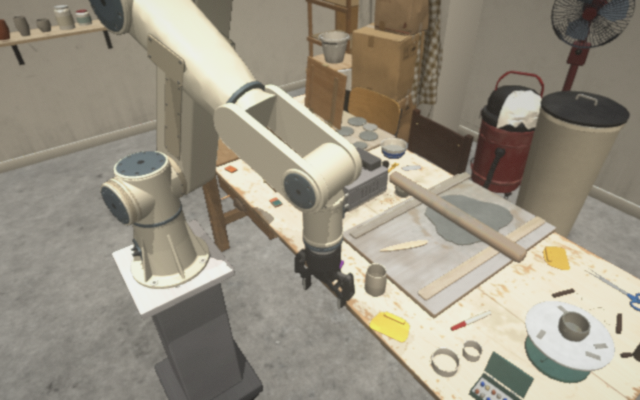

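View pics/top0.png

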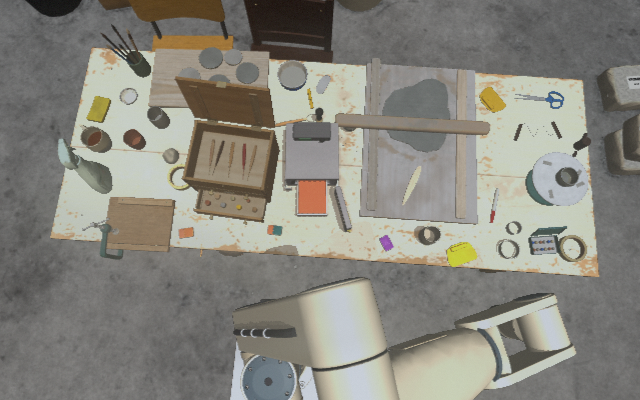

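The top view shows the kiln at (311,150), its drawn tray at (311,197) and the open door at (341,208). There are three tile candidates: (187,232) orange, (275,230) teal with something reddish, and (387,243) purple, which is excluded. I'll enlarge the first two.

Run:
```python
import cv2,numpy as np
f=cv2.imread("pics/top0.png")
a=cv2.resize(f[215:250,165:300],None,fx=5.9,fy=5.9,interpolation=cv2.INTER_CUBIC)
b=cv2.resize(f[110:240,270:375],None,fx=3,fy=3,interpolation=cv2.INTER_CUBIC)
o=np.zeros((600,800,3),np.uint8);o[:a.shape[0],:a.shape[1]]=a[:,:800];o[207:597,:b.shape[1]]=b[:390]
s=cv2.imread("pics/scene0.png");c=cv2.resize(s[150:225,215:395],None,fx=2.6,fy=2.6,interpolation=cv2.INTER_CUBIC)
o[300:300+c.shape[0],320:320+c.shape[1]]=c[:,:480]
cv2.imwrite("pics/crop0.png",o)
```

```text
(no output)
```

View pics/crop0.png

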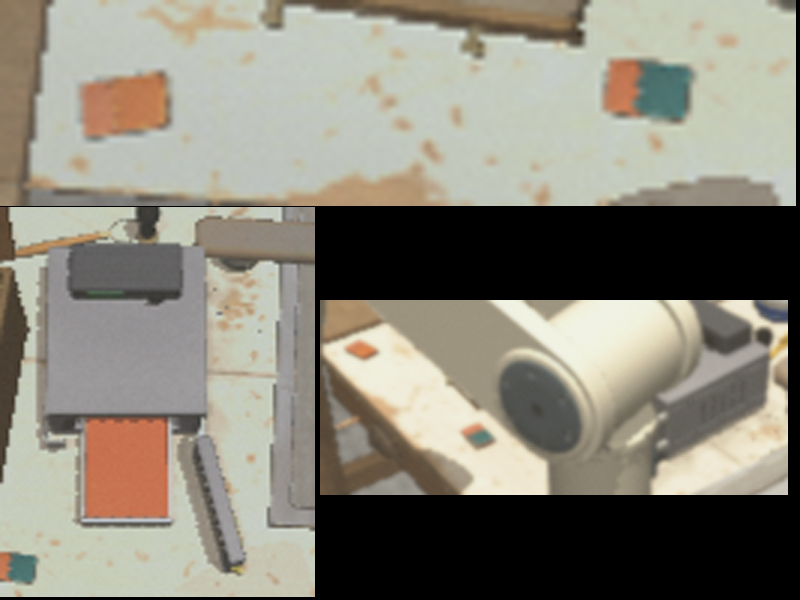

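The teal tile is the right-hand one at (275,230), half teal glaze and half bare terracotta. The left one at (187,232) is amber. Now I'll measure.

```bash
cat > h.py <<'E'
from rig import *
import cv2,numpy as np
def ray(c,uv,z):
    uv=np.atleast_2d(uv).astype(float);K,R,t=map(np.array,(c["K"],c["R"],c["t"]))
    d=(np.linalg.inv(K)@np.c_[uv,np.ones(len(uv))].T).T@R; o=-R.T@t
    return o+d*((z-o[2])/d[:,2])[:,None]
def px(c,X):
    p=np.array(c["R"])@np.array(X,float)+c["t"];p=np.array(c["K"])@p;return p[:2]/p[2]
def rect(mask,c,z):
    cs,_=cv2.findContours(mask.astype(np.uint8),cv2.RETR_EXTERNAL,cv2.CHAIN_APPROX_NONE)
    k=max(cs,key=cv2.contourArea)[:,0]
    P=ray(c,k,z)[:,:2].astype(np.float32)
    return cv2.minAreaRect(P),cv2.boundingRect(k)
def sat(f):return cv2.cvtColor(f,cv2.COLOR_RGB2HSV)
def win(m,u0,v0,u1,v1):
    o=np.zeros_like(m);o[v0:v1,u0:u1]=m[v0:v1,u0:u1];return o
E
python3 - <<'E'
from h import *
f=cv2.imread("pics/top0.png")[:,:,::-1].copy();h=sat(f);c=get_calibration("top")
S=h[...,1]>100
print("tile",rect(win(S,262,220,290,240),c,8))
print("amber",rect(win(S,175,222,200,242),c,8))
print("tray",rect(win(S&((h[...,0]<15)),285,165,335,225),c,46))
# roof: corner pixels from crop /3 +offset (270,110), v offset 207
for n,p,z in [("roofFL",(48,415),110),("roofFR",(206,415),110),("roofRL",(48,247),110),("roofRR",(205,247),110),("doorhinge top",(203,437),105),("doorfree top",(236,567),105),("lipL",(81,522),70),("lipR",(171,522),70)]:
    uv=(270+p[0]/3,110+(p[1]-207)/3);print(n,np.round(ray(c,uv,z)[0]),np.round(uv,1))
E
```

```text
tile (((438.9189758300781, 76.52188110351562), (29.698617935180664, 14.657337188720703), 5.436609745025635), (268, 225, 5, 9))
amber (((404.93853759765625, 382.68359375), (32.55461502075195, 47.322120666503906), 8.361262321472168), (179, 228, 14, 10))
tray (((565.2760009765625, -68.72218322753906), (119.46813201904297, 95.41905975341797), 4.068757057189941), (299, 180, 27, 33))
roofFL [604.  25. 110.] [286.  179.3]
roofFR [ 617. -160.  110.] [338.7 179.3]
roofRL [813.  43. 110.] [286.  123.3]
roofRR [ 827. -146.  110.] [338.3 123.3]
doorhinge top [ 591. -158.  105.] [337.7 186.7]
doorfree top [ 441. -204.  105.] [348.7 230. ]
lipL [487. -22.  70.] [297. 215.]
lipR [ 494. -127.   70.] [327. 215.]
```

```bash
python3 -m creep '[{"x":30,"y":-40},{"x":30,"y":-40},{"x":30,"y":-40},{"x":30,"y":-40},{"x":30,"y":-40},{"x":30,"y":-40},{"x":30,"y":-40},{"x":30,"y":-40},{"x":30,"y":-40},{"x":30,"y":-40},{"x":30,"y":-40},{"x":30,"y":-40},{"x":30,"y":-40},{"x":30,"y":-40},{"rz":0.15},{"rz":0.15},{}]'
python3 - <<'E'
from h import *
import rig;print([n for n in dir(rig) if n[0]!='_'], getattr(rig,'grip_depth',None))
s=sense();print(s['eef_pos'],s['tcp_rot'])
c=get_calibration("wrist");f=grab_frame("wrist");cv2.imwrite("pics/w1.png",f[:,:,::-1]);print(-c['R'].T@c['t'],c['K'])
cv2.imwrite("pics/scene1.png",grab_frame("scene")[:,:,::-1])
E
```

```text
['MotionError', 'get_calibration', 'grab_frame', 'grip_depth', 'sense', 'sign_off'] 18.700000000000003
[ 191.02344121 -594.64243947  230.63570672] [-3.14034300e+00 -7.49327129e-06  3.10847539e-01]
[ 254.25786583 -573.28094635  374.20346318] [[283.04089078   0.         321.82869501]
 [  0.         283.04089078 199.71998298]
 [  0.           0.           1.        ]]schema error: expected keys x, y, z, rx, ry, rz, hand
```

View pics/w1.png

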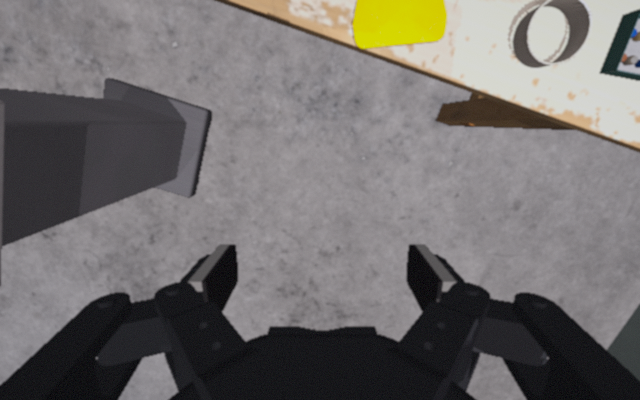

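The wrist view shows only the floor, the scraper at (400,20) and the tape-like ring at (550,30). The move was refused because of the empty row, so I'll resend it.

```bash
python3 -m creep '[{"x":30,"y":-40},{"x":30,"y":-40},{"x":30,"y":-40},{"x":30,"y":-40},{"x":30,"y":-40},{"x":30,"y":-40},{"x":30,"y":-40},{"x":30,"y":-40},{"x":30,"y":-40},{"x":30,"y":-40},{"x":30,"y":-40},{"x":30,"y":-40},{"x":30,"y":-40},{"x":30,"y":-40},{"rz":0.15},{"rz":0.15},{"x":0}]'
python3 - <<'E'
from h import *
s=sense();print(s['eef_pos'],s['tcp_rot'])
c=get_calibration("wrist");f=grab_frame("wrist");cv2.imwrite("pics/w2.png",f[:,:,::-1]);print(-c['R'].T@c['t'])
cv2.imwrite("pics/scene1.png",grab_frame("scene")[:,:,::-1])
E
```

```text
[ 191.05823618 -594.79468442  230.83174149] [-3.14072183e+00 -4.38008598e-06  3.10786463e-01]
[ 254.28461949 -573.3648355   374.40399862]schema error: expected keys x, y, z, rx, ry, rz, hand
```

View pics/w2.png

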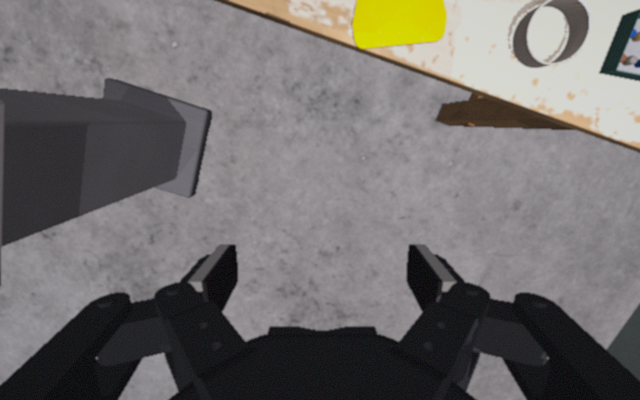

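The view is unchanged because that call was refused too: every row needs all seven keys.

```bash
python3 -m creep '[{"x":30,"y":-40,"z":0,"rx":0,"ry":0,"rz":0,"hand":85},{"x":30,"y":-40,"z":0,"rx":0,"ry":0,"rz":0,"hand":85},{"x":30,"y":-40,"z":0,"rx":0,"ry":0,"rz":0,"hand":85},{"x":30,"y":-40,"z":0,"rx":0,"ry":0,"rz":0,"hand":85},{"x":30,"y":-40,"z":0,"rx":0,"ry":0,"rz":0,"hand":85},{"x":30,"y":-40,"z":0,"rx":0,"ry":0,"rz":0,"hand":85},{"x":30,"y":-40,"z":0,"rx":0,"ry":0,"rz":0,"hand":85},{"x":30,"y":-40,"z":0,"rx":0,"ry":0,"rz":0,"hand":85},{"x":30,"y":-40,"z":0,"rx":0,"ry":0,"rz":0,"hand":85},{"x":30,"y":-40,"z":0,"rx":0,"ry":0,"rz":0,"hand":85},{"x":30,"y":-40,"z":0,"rx":0,"ry":0,"rz":0,"hand":85},{"x":30,"y":-40,"z":0,"rx":0,"ry":0,"rz":0,"hand":85},{"x":30,"y":-40,"z":0,"rx":0,"ry":0,"rz":0,"hand":85},{"x":30,"y":-40,"z":0,"rx":0,"ry":0,"rz":0,"hand":85},{"x":0,"y":0,"z":0,"rx":0,"ry":0,"rz":0.15,"hand":85},{"x":0,"y":0,"z":0,"rx":0,"ry":0,"rz":0.15,"hand":85},{"x":0,"y":0,"z":0,"rx":0,"ry":0,"rz":0,"hand":85}]'
python3 - <<'E'
from h import *
s=sense();print(s['eef_pos'],s['tcp_rot'])
c=get_calibration("wrist");f=grab_frame("wrist");cv2.imwrite("pics/w3.png",f[:,:,::-1]);print(-c['R'].T@c['t'])
cv2.imwrite("pics/scene1.png",grab_frame("scene")[:,:,::-1])
E
```

```text
clock: 2.42
eef_pos: [419.7, 66.7, 231.3]
tcp_rot: [-3.142, -0.0, 0.012]
contact_force: [0.1, 0.1, -0.4]
opening: 0.998
grasp_force: 0.0
[419.72061101  66.72804623 231.3124814 ] [-3.14157719e+00 -5.83180464e-05  1.22083216e-02]
[486.13480476  68.44258139 374.8645909 ]
```

View pics/w3.png

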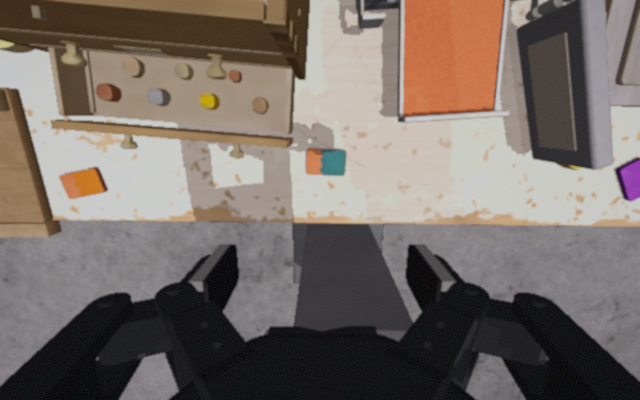

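The wrist view shows the teal tile at (326,162) and the amber tile at (83,182). The drawer front runs along rows 122–145 with its right end at column 293 and a knob at (238,150). The tray's front lip is at (450,115), and the door spans (520,30)–(610,165).

Run:
```python
from h import *
f=cv2.imread("pics/w3.png")[:,:,::-1].copy();h=sat(f);c=get_calibration("wrist")
S=(h[...,1]>90)
m=win(S,298,140,352,182)
print("tile",rect(m,c,8),np.median(h[150:175,325:342].reshape(-1,3),0))
for z in(0,30,60): print("drawer corner",z,ray(c,[(291,140),(238,157)],z).round())
for n,p,z in [("lipL out top",(400,120),70),("lipR",(506,115),70),("trayL back plate",(404,20),46)]: print(n,ray(c,p,z).round(1))
for n,p in [("door hinge-ish outer top",(605,0)),("free out top",(610,165)),("free in top",(592,168)),("inner bottom free",(538,157)),("inner top far",(575,2))]: print(n,ray(c,p,105).round(1),ray(c,p,19).round(1))
P=rect(win((h[...,0]<12)&(h[...,1]>140),396,0,515,118),c,46);print("tray",P)
# scene view of chest drawer
s=cv2.imread("pics/scene1.png");cv2.imwrite("pics/sc1.png",cv2.resize(s[120:240,200:400],None,fx=4,fy=4,interpolation=cv2.INTER_CUBIC))
ct=get_calibration("scene")
for X in [(430,67,8),(610,-67,0),(460,100,60)]:print(X,px(ct,X))
```

```text
tile (((434.89361572265625, 53.52400207519531), (28.882434844970703, 30.292251586914062), 87.86186981201172), (321, 151, 24, 24)) [ 91. 125. 129.]
drawer corner 0 [[462. 108.   0.]
 [439. 178.   0.]]
drawer corner 30 [[464. 105.  30.]
 [443. 169.  30.]]
drawer corner 60 [[466. 101.  60.]
 [447. 160.  60.]]
lipL out top [[488.4 -13.   70. ]]
lipR [[ 494.9 -122.    70. ]]
trayL back plate [[587.3 -14.9  46. ]]
door hinge-ish outer top [[ 586.  -165.1  105. ]] [[ 617.8 -239.4   19. ]]
free out top [[ 449.4 -208.4  105. ]] [[ 437.7 -296.6   19. ]]
free in top [[ 446.3 -191.9  105. ]] [[ 433.6 -274.9   19. ]]
inner bottom free [[ 456.1 -137.8  105. ]] [[ 446.5 -203.4   19. ]]
inner top far [[ 584.2 -140.6  105. ]] [[ 615.5 -207.2   19. ]]
tray (((552.9727172851562, -68.03279113769531), (111.54595184326172, 98.38134002685547), 4.149080753326416), (404, 0, 100, 116))
(430, 67, 8) [273.33469067 200.86038675]
(610, -67, 0) [331.43482347 202.22074251]
(460, 100, 60) [274.54332934 183.24502472]
```

View pics/sc1.png

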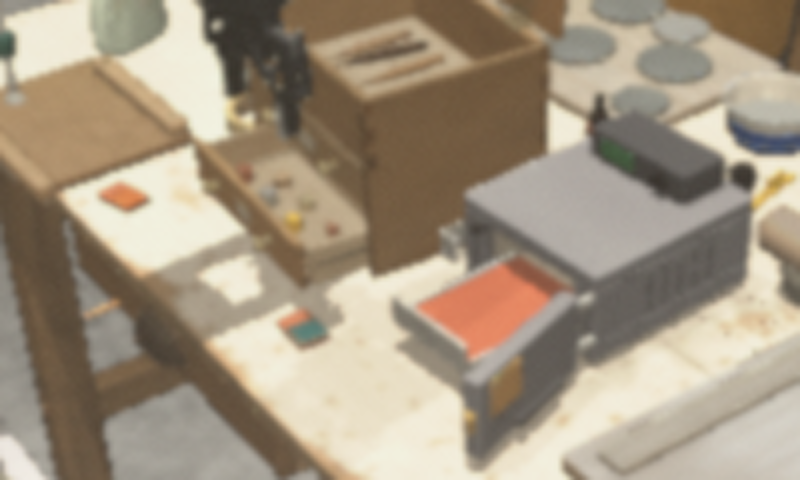

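The tray's front lip, the open door with its brass plate, the low drawer (about 60 mm high) and the teal tile at crop (303,327) all agree with the measurements. I'll measure the whole tile, terracotta part included.

Run:
```python
from h import *
f=cv2.imread("pics/w3.png")[:,:,::-1].copy();h=sat(f);c=get_calibration("wrist")
teal=win((abs(h[...,0].astype(int)-91)<15)&(h[...,1]>80),300,140,352,182)
ter=win((h[...,0]<16)&(h[...,1]>110),300,145,325,180)
m=cv2.morphologyEx(((teal|ter)>0).astype(np.uint8),cv2.MORPH_CLOSE,np.ones((5,5)))
print(rect(m,c,8)); cs,_=cv2.findContours(m,0,1);print([cv2.contourArea(k) for k in cs])
```

```text
(((435.7127380371094, 62.78816223144531), (48.39468765258789, 31.686843872070312), 88.34635925292969), (307, 149, 38, 26))
[833.5]
```

```bash
python3 -m creep '[{"x":13,"y":4,"z":0,"rx":0,"ry":0,"rz":0.04,"hand":70},{"x":0,"y":0,"z":0,"rx":0,"ry":0.1,"rz":0,"hand":70},{"x":0,"y":0,"z":0,"rx":0,"ry":0.1,"rz":0,"hand":70},{"x":-8,"y":0,"z":39.2,"rx":0,"ry":0,"rz":0,"hand":70},{"x":-8,"y":0,"z":39.2,"rx":0,"ry":0,"rz":0,"hand":70},{"x":-8,"y":0,"z":39.2,"rx":0,"ry":0,"rz":0,"hand":70},{"x":-5,"y":0,"z":24.5,"rx":0,"ry":0,"rz":0,"hand":70},{"x":0,"y":0,"z":0,"rx":0,"ry":0,"rz":0,"hand":70},{"x":0,"y":0,"z":0,"rx":0,"ry":0,"rz":0,"hand":70}]'
python3 - <<'E'
from h import *
c=get_calibration("wrist");f=grab_frame("wrist");cv2.imwrite("pics/w4.png",f[:,:,::-1]);h=sat(f)
print(px(c,(435.7,62.8,8)))
teal=(abs(h[...,0].astype(int)-91)<15)&(h[...,1]>80)
print(rect(teal,c,8))
E
```

```text
clock: 3.65
eef_pos: [433.7, 62.6, 87.0]
tcp_rot: [-3.141, -0.201, -0.03]
contact_force: [0.3, -1.0, 0.5]
opening: 0.819
grasp_force: 0.0
[322.38390588 221.63824274]
(((434.6423034667969, 54.05070495605469), (31.512149810791016, 30.982389450073242), 88.26000213623047), (314, 204, 39, 38))
```

```bash
python3 -m creep '[{"x":-6,"y":-0.5,"z":29.4,"rx":0,"ry":0,"rz":0,"hand":70},{"x":-6,"y":0,"z":29.4,"rx":0,"ry":0,"rz":0,"hand":70},{"x":-3,"y":0,"z":14.7,"rx":0,"ry":0,"rz":0,"hand":70},{"x":-2,"y":0,"z":9.8,"rx":0,"ry":0,"rz":0,"hand":70},{"x":-0.4,"y":0,"z":2,"rx":0,"ry":0,"rz":0,"hand":70},{"x":0,"y":0,"z":0,"rx":0,"ry":0,"rz":0,"hand":70},{"x":0,"y":0,"z":0,"rx":0,"ry":0,"rz":0,"hand":70}]'
```

```text
clock: 4.58
eef_pos: [433.0, 63.3, -0.2]
tcp_rot: [-3.141, -0.201, -0.029]
contact_force: [0.2, 0.9, 0.1]
opening: 0.819
grasp_force: 0.0
```

```bash
python3 -m creep '[{"x":0,"y":0,"z":0,"rx":0,"ry":0,"rz":0,"hand":44},{"x":0,"y":0,"z":0,"rx":0,"ry":0,"rz":0,"hand":44},{"x":0,"y":0,"z":0,"rx":0,"ry":0,"rz":0,"hand":44},{"x":0,"y":0,"z":0,"rx":0,"ry":0,"rz":0,"hand":44},{"x":0,"y":0,"z":0,"rx":0,"ry":0,"rz":0,"hand":44},{"x":0,"y":0,"z":0,"rx":0,"ry":0,"rz":0,"hand":44}]' 30
python3 - <<'E'
from h import *
cv2.imwrite("pics/w5.png",grab_frame("wrist")[:,:,::-1])
E
```

```text
clock: 5.32
eef_pos: [432.8, 63.3, -0.2]
tcp_rot: [-3.141, -0.201, -0.029]
contact_force: [-2.2, -0.0, 11.1]
opening: 0.598
grasp_force: 29.1
```

```bash
python3 -m creep '[{"x":2,"y":0,"z":-9.8,"rx":0,"ry":0,"rz":0,"hand":44},{"x":6,"y":0,"z":-29.4,"rx":0,"ry":0,"rz":0,"hand":44},{"x":10,"y":0,"z":-49,"rx":0,"ry":0,"rz":0,"hand":44},{"x":10,"y":0,"z":-49,"rx":0,"ry":0,"rz":0,"hand":44},{"x":0,"y":0,"z":0,"rx":0.02,"ry":0,"rz":-0.098,"hand":44},{"x":24,"y":35,"z":4.9,"rx":0,"ry":0,"rz":0,"hand":44},{"x":24,"y":35,"z":4.9,"rx":0,"ry":0,"rz":0,"hand":44},{"x":24,"y":35,"z":4.9,"rx":0,"ry":0,"rz":0,"hand":44},{"x":24,"y":34,"z":4.9,"rx":0,"ry":0,"rz":0,"hand":44},{"x":0,"y":0,"z":0,"rx":0,"ry":0,"rz":0,"hand":44},{"x":0,"y":0,"z":0,"rx":0,"ry":0,"rz":0,"hand":44}]'
python3 - <<'E'
from h import *
c=get_calibration("wrist");f=grab_frame("wrist");cv2.imwrite("pics/w6.png",f[:,:,::-1]);h=sat(f)
m=((h[...,0]<12)&(h[...,1]>140));print("tray",rect(m,c,46))
s=cv2.imread("pics/w5.png");o=np.vstack([cv2.resize(s,(480,300)),cv2.resize(f[:,:,::-1],(480,300))]);cv2.imwrite("pics/v8.png",o)
E
```

```text
clock: 6.75
eef_pos: [539.3, -68.2, 139.0]
tcp_rot: [-3.141, -0.199, 0.07]
contact_force: [0.0, 0.6, 0.0]
opening: 0.594
grasp_force: 32.0
tray (((555.2021484375, -66.43543243408203), (130.0650634765625, 99.22628021240234), 4.132771015167236), (265, 128, 115, 149))
```

View pics/v8.png

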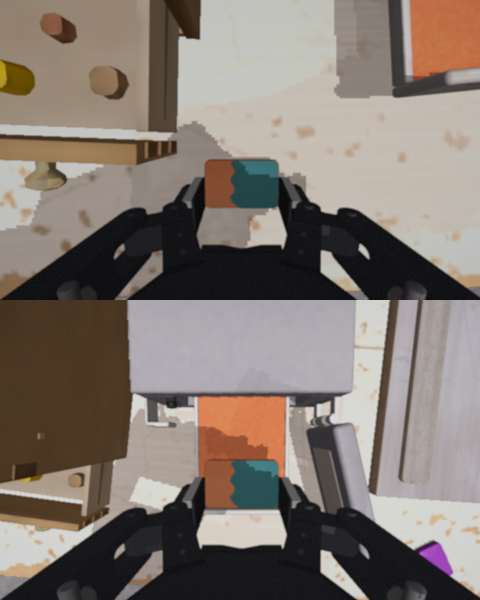

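Top: tile firmly gripped beside the drawer. Bottom: the tile hangs level over the tray and is centred on it, with the door clear to the right. Lowering.

```bash
python3 -m creep '[{"x":-6,"y":0,"z":29.4,"rx":0,"ry":0,"rz":0,"hand":44},{"x":-6,"y":0,"z":29.4,"rx":0,"ry":0,"rz":0,"hand":44},{"x":-4,"y":0,"z":19.6,"rx":0,"ry":0,"rz":0,"hand":44},{"x":-1,"y":0,"z":4.9,"rx":0,"ry":0,"rz":0,"hand":44},{"x":-0.5,"y":0,"z":2.5,"rx":0,"ry":0,"rz":0,"hand":44},{"x":-0.4,"y":0,"z":2,"rx":0,"ry":0,"rz":0,"hand":44},{"x":0,"y":0,"z":0,"rx":0,"ry":0,"rz":0,"hand":44},{"x":0,"y":0,"z":0,"rx":0,"ry":0,"rz":0,"hand":44}]'
```

```text
clock: 7.8
eef_pos: [540.4, -68.6, 49.9]
tcp_rot: [-3.142, -0.201, 0.071]
contact_force: [0.6, -0.1, -0.1]
opening: 0.592
grasp_force: 32.0
```

```bash
python3 -m creep '[{"x":-0.2,"y":0,"z":1,"rx":0,"ry":0,"rz":0,"hand":44},{"x":-0.2,"y":0,"z":1,"rx":0,"ry":0,"rz":0,"hand":44},{"x":-0.2,"y":0,"z":1,"rx":0,"ry":0,"rz":0,"hand":44},{"x":0,"y":0,"z":0,"rx":0,"ry":0,"rz":0,"hand":44}]'
```

```text
clock: 8.3
eef_pos: [540.1, -68.5, 46.2]
tcp_rot: [-3.141, -0.2, 0.071]
contact_force: [-0.1, 0.3, -0.1]
opening: 0.595
grasp_force: 32.0
```

```bash
python3 -m creep '[{"x":-0.2,"y":0,"z":0.8,"rx":0,"ry":0,"rz":0,"hand":44},{"x":0,"y":0,"z":0,"rx":0,"ry":0,"rz":0,"hand":44},{"x":0,"y":0,"z":0,"rx":0,"ry":0,"rz":0,"hand":66},{"x":0,"y":0,"z":0,"rx":0,"ry":0,"rz":0,"hand":66},{"x":0,"y":0,"z":0,"rx":0,"ry":0,"rz":0,"hand":66},{"x":0,"y":0,"z":0,"rx":0,"ry":0,"rz":0,"hand":66},{"x":4,"y":0,"z":-19.6,"rx":0,"ry":0,"rz":0,"hand":66},{"x":10,"y":0,"z":-49,"rx":0,"ry":0,"rz":0,"hand":66},{"x":8,"y":0,"z":-39.2,"rx":0,"ry":0,"rz":0,"hand":66},{"x":0,"y":0,"z":0,"rx":0,"ry":0,"rz":0,"hand":0},{"x":0,"y":0,"z":0,"rx":0,"ry":0,"rz":0,"hand":0}]'
python3 - <<'E'
from h import *
c=get_calibration("wrist");f=grab_frame("wrist");cv2.imwrite("pics/w7.png",f[:,:,::-1]);h=sat(f)
teal=(abs(h[...,0].astype(int)-91)<15)&(h[...,1]>80)
print(rect(teal,c,54))
t=get_calibration("top");f=grab_frame("top");cv2.imwrite("pics/top7.png",f[:,:,::-1])
E
```

```text
clock: 9.68
eef_pos: [539.8, -68.4, 155.1]
tcp_rot: [-3.141, -0.199, 0.071]
contact_force: [-0.2, -1.1, -1.0]
opening: 0.358
grasp_force: 0.0
(((543.249755859375, -76.58543395996094), (31.101709365844727, 30.792383193969727), 3.9241814613342285), (315, 200, 35, 35))
```

```bash
python3 -m creep '[{"x":-37,"y":0,"z":-7.5,"rx":0,"ry":0,"rz":0,"hand":0},{"x":-37,"y":0,"z":-7.5,"rx":0,"ry":0,"rz":0,"hand":0},{"x":-9.8,"y":0,"z":48,"rx":0,"ry":0,"rz":0,"hand":0},{"x":-9.8,"y":0,"z":48,"rx":0,"ry":0,"rz":0,"hand":0},{"x":0,"y":0,"z":0,"rx":0,"ry":0,"rz":0,"hand":0},{"x":0,"y":0,"z":0,"rx":0,"ry":0,"rz":0,"hand":0}]'
python3 - <<'E'
from h import *
c=get_calibration("wrist");f=grab_frame("wrist");cv2.imwrite("pics/w8.png",f[:,:,::-1])
print(px(c,(491,-73,70)),px(c,(494.9,-122,70)))
E
```

```text
clock: 10.52
eef_pos: [465.1, -73.9, 58.1]
tcp_rot: [-3.141, -0.199, 0.071]
contact_force: [0.1, 0.2, -0.4]
opening: -0.001
grasp_force: 0.0
[325.47971594 201.30498238] [423.05097881 200.40426877]
```

View pics/w8.png

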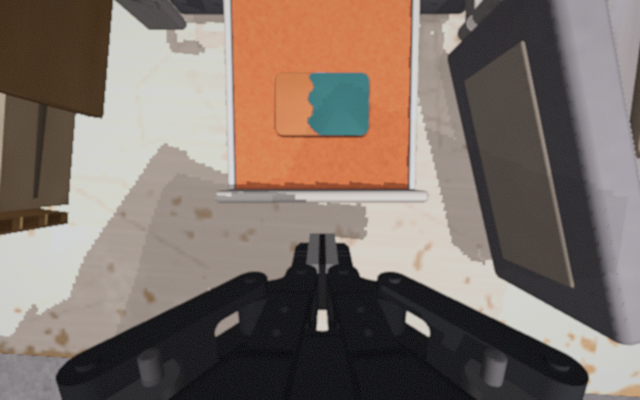

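The tile lies flat on the tray at (322,104), the lip edge is at row 197, and the shut fingertips sit just in front of it at (322,240). The door is clear to the right. Pushing the tray in.

```bash
python3 -m creep '[{"x":5,"y":0,"z":1,"rx":0,"ry":0,"rz":0,"hand":0},{"x":3,"y":0,"z":0.6,"rx":0,"ry":0,"rz":0,"hand":0},{"x":3,"y":0,"z":0.6,"rx":0,"ry":0,"rz":0,"hand":0},{"x":3,"y":0,"z":0.6,"rx":0,"ry":0,"rz":0,"hand":0},{"x":3,"y":0,"z":0.6,"rx":0,"ry":0,"rz":0,"hand":0},{"x":4,"y":0,"z":0.8,"rx":0,"ry":0,"rz":0,"hand":0},{"x":5,"y":0,"z":1,"rx":0,"ry":0,"rz":0,"hand":0},{"x":5,"y":0,"z":1,"rx":0,"ry":0,"rz":0,"hand":0}]'
```

```text
clock: 11.58
eef_pos: [496.3, -71.5, 57.5]
tcp_rot: [-3.141, -0.199, 0.071]
contact_force: [-2.0, 0.3, 0.6]
opening: 0.001
grasp_force: 1.2
```

```bash
python3 -m creep '[{"x":6,"y":0,"z":1.2,"rx":0,"ry":0,"rz":0,"hand":0},{"x":6,"y":0,"z":1.2,"rx":0,"ry":0,"rz":0,"hand":0},{"x":6,"y":0,"z":1.2,"rx":0,"ry":0,"rz":0,"hand":0},{"x":6,"y":0,"z":1.2,"rx":0,"ry":0,"rz":0,"hand":0},{"x":6,"y":0,"z":1.2,"rx":0,"ry":0,"rz":0,"hand":0},{"x":6,"y":0,"z":1.2,"rx":0,"ry":0,"rz":0,"hand":0},{"x":6,"y":0,"z":1.2,"rx":0,"ry":0,"rz":0,"hand":0},{"x":6,"y":0,"z":1.2,"rx":0,"ry":0,"rz":0,"hand":0},{"x":6,"y":0,"z":1.2,"rx":0,"ry":0,"rz":0,"hand":0},{"x":6,"y":0,"z":1.2,"rx":0,"ry":0,"rz":0,"hand":0},{"x":6,"y":0,"z":1.2,"rx":0,"ry":0,"rz":0,"hand":0},{"x":6,"y":0,"z":1.2,"rx":0,"ry":0,"rz":0,"hand":0},{"x":4,"y":0,"z":0.8,"rx":0,"ry":0,"rz":0,"hand":0},{"x":4,"y":0,"z":0.8,"rx":0,"ry":0,"rz":0,"hand":0},{"x":2,"y":0,"z":0.4,"rx":0,"ry":0,"rz":0,"hand":0}]'
```

```text
clock: 13.45
eef_pos: [580.2, -65.7, 58.0]
tcp_rot: [-3.142, -0.2, 0.071]
contact_force: [-2.6, 0.0, -1.1]
opening: 0.002
grasp_force: 1.1
```

```bash
python3 -m creep '[{"x":3,"y":0,"z":0.6,"rx":0,"ry":0,"rz":0,"hand":0},{"x":3,"y":0,"z":0.6,"rx":0,"ry":0,"rz":0,"hand":0},{"x":2,"y":0,"z":0.4,"rx":0,"ry":0,"rz":0,"hand":0},{"x":2,"y":0,"z":0.4,"rx":0,"ry":0,"rz":0,"hand":0},{"x":1,"y":0,"z":0.2,"rx":0,"ry":0,"rz":0,"hand":0}]'
```

```text
clock: 14.08
eef_pos: [591.2, -64.9, 58.0]
tcp_rot: [-3.142, -0.2, 0.071]
contact_force: [-1.6, -0.9, 0.9]
opening: 0.0
grasp_force: 1.0
```

```bash
python3 -m creep '[{"x":1.5,"y":0,"z":0.3,"rx":0,"ry":0,"rz":0,"hand":0},{"x":1.5,"y":0,"z":0.3,"rx":0,"ry":0,"rz":0,"hand":0},{"x":1,"y":0,"z":0.2,"rx":0,"ry":0,"rz":0,"hand":0}]'
```

```text
clock: 14.45
eef_pos: [595.2, -64.6, 58.0]
tcp_rot: [-3.141, -0.2, 0.071]
contact_force: [-2.0, -0.6, 0.2]
opening: 0.002
grasp_force: 1.0
```

```bash
python3 -m creep '[{"x":1,"y":0,"z":0.2,"rx":0,"ry":0,"rz":0,"hand":0},{"x":1,"y":0,"z":0.2,"rx":0,"ry":0,"rz":0,"hand":0}]'
```

```text
clock: 14.7
eef_pos: [597.2, -64.5, 58.0]
tcp_rot: [-3.141, -0.2, 0.071]
contact_force: [-2.4, 0.0, 0.5]
opening: 0.004
grasp_force: 1.0
```

```bash
python3 -m creep '[{"x":1,"y":0,"z":0.2,"rx":0,"ry":0,"rz":0,"hand":0},{"x":1,"y":0,"z":0.2,"rx":0,"ry":0,"rz":0,"hand":0}]'
```

```text
clock: 14.95
eef_pos: [599.2, -64.3, 58.0]
tcp_rot: [-3.141, -0.2, 0.071]
contact_force: [-2.3, 0.7, 0.5]
opening: -0.001
grasp_force: 1.0
```

```bash
python3 -m creep '[{"x":1,"y":0,"z":0.2,"rx":0,"ry":0,"rz":0,"hand":0},{"x":1,"y":0,"z":0.2,"rx":0,"ry":0,"rz":0,"hand":0}]'
```

```text
clock: 15.2
eef_pos: [601.2, -64.2, 58.0]
tcp_rot: [-3.141, -0.2, 0.071]
contact_force: [-2.4, 0.1, 1.0]
opening: -0.001
grasp_force: 1.0
```

```bash
python3 -m creep '[{"x":1,"y":0,"z":0.2,"rx":0,"ry":0,"rz":0,"hand":0},{"x":1,"y":0,"z":0.2,"rx":0,"ry":0,"rz":0,"hand":0}]'
```

```text
clock: 15.45
eef_pos: [601.7, -64.1, 57.7]
tcp_rot: [-3.141, -0.197, 0.071]
contact_force: [-11.2, -2.5, 8.9]
opening: 0.002
grasp_force: 5.7
```

```bash
python3 -m creep '[{"x":1,"y":0,"z":0.2,"rx":0,"ry":0,"rz":0,"hand":0},{"x":1,"y":0,"z":0.2,"rx":0,"ry":0,"rz":0,"hand":0}]'
```

```text
clock: 15.7
eef_pos: [601.8, -63.9, 57.3]
tcp_rot: [-3.141, -0.194, 0.071]
contact_force: [-17.8, -4.1, 11.6]
opening: -0.002
grasp_force: 9.2
```

The force climbed from 2.4 to about 18 N with no further travel, so the tray is at its stop. Backing off and up.

```bash
python3 -m creep '[{"x":-10,"y":0,"z":-2,"rx":0,"ry":0,"rz":0,"hand":0},{"x":-30,"y":0,"z":-6,"rx":0,"ry":0,"rz":0,"hand":0},{"x":-40,"y":0,"z":-8,"rx":0,"ry":0,"rz":0,"hand":0},{"x":10,"y":0,"z":-49,"rx":0,"ry":0,"rz":0,"hand":0},{"x":10,"y":0,"z":-49,"rx":0,"ry":0,"rz":0,"hand":0},{"x":10,"y":0,"z":-49,"rx":0,"ry":0,"rz":0,"hand":0},{"x":0,"y":0,"z":0,"rx":0,"ry":-0.1,"rz":0,"hand":0},{"x":0,"y":0,"z":0,"rx":0,"ry":-0.1,"rz":0,"hand":0},{"x":0,"y":40,"z":0,"rx":0,"ry":0,"rz":0,"hand":0},{"x":0,"y":0,"z":0,"rx":0,"ry":0,"rz":0,"hand":0},{"x":0,"y":0,"z":0,"rx":0,"ry":0,"rz":0,"hand":0}]'
python3 - <<'E'
from h import *
c=get_calibration("wrist");f=grab_frame("wrist");cv2.imwrite("pics/w9.png",f[:,:,::-1])
np.savez("c9.npz",**c)
for x in [(612,-64,62),(599,-157,105),(448,-200,105)]:print(px(c,x).round())
E
```

```text
clock: 17.08
eef_pos: [526.8, -109.4, 207.8]
tcp_rot: [-3.141, -0.001, 0.07]
contact_force: [-0.2, 0.8, 0.3]
opening: -0.0
grasp_force: 0.0
[282.  98.]
[386. 119.]
[409. 281.]
```

View pics/w9.png

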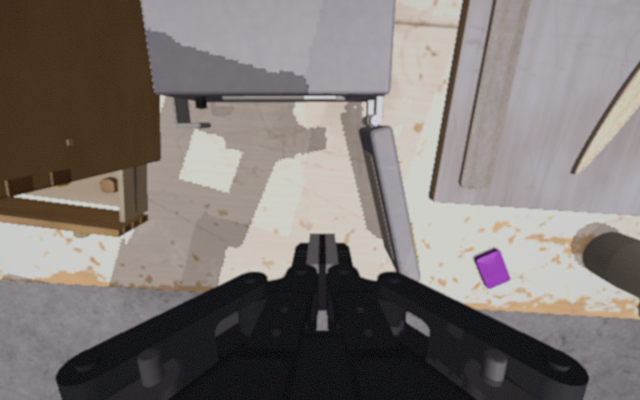

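The tray is home, with its lip flush at row 97. The strike is at (190,115) and the hinge at (373,118). The door's top face runs from (383,128) to (410,278), with its outer edge from (391,128) to (418,272).

Run:
```python
from h import *
c=dict(np.load("c9.npz"))
o=ray(c,[(391,128),(418,272)],105)[:,:2];print(o)
print("hinge pin",ray(c,[(373,118)],105).round(1), "roof front", ray(c,[(160,94),(390,94)],110).round(1))
d=o[1]-o[0];d/=np.linalg.norm(d);n=np.array([-d[1],d[0]])  # candidates normal
a=np.arctan2(d[1],d[0]);yk=np.pi/2+.071;print("door angle",(a-yk)%(2*np.pi),d,n)
# tool yaw = direction of inward normal: door +x = d rotated by -90
xin=np.array([d[1],-d[0]]);print("xin",xin,np.arctan2(xin[1],xin[0]))
H=ray(c,[(373,118)],105)[0,:2]
# line distance of hinge from outer face
print("hinge from outer line",(H-o[0])@xin,(H-o[0])@d)
f=cv2.imread("pics/top7.png");t=get_calibration("top")
```

```text
[[ 591.68202    -162.56200565]
 [ 458.71033481 -206.99227143]]
hinge pin [[ 598.7 -146.5  105. ]] roof front [[ 605.1   27.   110. ]
 [ 617.9 -157.   110. ]]
door angle 1.822266663454716 [-0.94845544 -0.31691053] [ 0.31691053 -0.94845544]
xin [-0.31691053  0.94845544] 1.8932666634547162
hinge from outer line 13.058483572212586 -11.75424755461734
```

```bash
python3 -m creep '[{"x":-14.6,"y":36.3,"z":0,"rx":0,"ry":0,"rz":0,"hand":0},{"x":-14.6,"y":36.3,"z":0,"rx":0,"ry":0,"rz":0,"hand":0},{"x":-14.6,"y":36.3,"z":0,"rx":0,"ry":0,"rz":0,"hand":0},{"x":0,"y":0,"z":0,"rx":0,"ry":0,"rz":-0.182,"hand":0},{"x":0,"y":0,"z":0,"rx":0,"ry":0,"rz":-0.182,"hand":0},{"x":0,"y":0,"z":0,"rx":0,"ry":0,"rz":-0.182,"hand":0},{"x":0,"y":0,"z":0,"rx":0,"ry":0,"rz":-0.182,"hand":0},{"x":0,"y":0,"z":0,"rx":0,"ry":0,"rz":-0.182,"hand":0},{"x":0,"y":0,"z":0,"rx":0,"ry":0,"rz":-0.182,"hand":0},{"x":0,"y":0,"z":0,"rx":0,"ry":0,"rz":-0.182,"hand":0},{"x":0,"y":0,"z":0,"rx":0,"ry":0,"rz":-0.182,"hand":0},{"x":0,"y":0,"z":0,"rx":0,"ry":0,"rz":-0.182,"hand":0},{"x":0,"y":0,"z":0,"rx":0,"ry":0,"rz":-0.182,"hand":0},{"x":0,"y":0,"z":40,"rx":0,"ry":0,"rz":0,"hand":0},{"x":0,"y":0,"z":40,"rx":0,"ry":0,"rz":0,"hand":0},{"x":0,"y":0,"z":32,"rx":0,"ry":0,"rz":0,"hand":0},{"x":0,"y":0,"z":16,"rx":0,"ry":0,"rz":0,"hand":0},{"x":0,"y":0,"z":0,"rx":0,"ry":0,"rz":0,"hand":0}]'
```

```text
clock: 19.38
eef_pos: [490.5, -220.7, 79.3]
tcp_rot: [-3.141, -0.001, 1.891]
contact_force: [0.1, -0.1, 0.5]
opening: 0.003
grasp_force: 0.0
```

```bash
python3 -m creep '[{"x":5,"y":0,"z":0,"rx":0,"ry":0,"rz":0,"hand":0},{"x":3,"y":0,"z":0,"rx":0,"ry":0,"rz":0,"hand":0},{"x":3,"y":0,"z":0,"rx":0,"ry":0,"rz":0,"hand":0},{"x":3,"y":0,"z":0,"rx":0,"ry":0,"rz":0,"hand":0}]'
```

```text
clock: 19.88
eef_pos: [486.7, -208.0, 80.3]
tcp_rot: [3.141, 0.001, 1.891]
contact_force: [-0.4, -1.2, -0.1]
opening: -0.0
grasp_force: 0.3
```

```bash
python3 -m creep '[{"x":9.8,"y":-1.3,"z":0,"rx":0,"ry":0,"rz":0.08,"hand":0},{"x":9.8,"y":-1.3,"z":0,"rx":0,"ry":0,"rz":0.08,"hand":0},{"x":9.8,"y":-1.3,"z":0,"rx":0,"ry":0,"rz":0.08,"hand":0}]'
```

```text
clock: 20.25
eef_pos: [475.8, -180.2, 80.0]
tcp_rot: [3.141, 0.0, 1.648]
contact_force: [1.3, 0.2, 0.4]
opening: 0.0
grasp_force: 0.4
```

```bash
python3 -m creep '[{"x":9.8,"y":-1.3,"z":0,"rx":0,"ry":0,"rz":0.08,"hand":0},{"x":9.8,"y":-1.3,"z":0,"rx":0,"ry":0,"rz":0.08,"hand":0},{"x":9.8,"y":-1.3,"z":0,"rx":0,"ry":0,"rz":0.08,"hand":0},{"x":9.8,"y":-1.3,"z":0,"rx":0,"ry":0,"rz":0.08,"hand":0},{"x":9.8,"y":-1.3,"z":0,"rx":0,"ry":0,"rz":0.08,"hand":0},{"x":9.8,"y":-1.3,"z":0,"rx":0,"ry":0,"rz":0.08,"hand":0},{"x":9.8,"y":-1.3,"z":0,"rx":0,"ry":0,"rz":0.08,"hand":0},{"x":9.8,"y":-1.3,"z":0,"rx":0,"ry":0,"rz":0.08,"hand":0},{"x":9.8,"y":-1.3,"z":0,"rx":0,"ry":0,"rz":0.08,"hand":0},{"x":9.8,"y":-1.3,"z":0,"rx":0,"ry":0,"rz":0.08,"hand":0},{"x":4.9,"y":-0.6,"z":0,"rx":0,"ry":0,"rz":0.04,"hand":0},{"x":2.5,"y":-0.3,"z":0,"rx":0,"ry":0,"rz":0.02,"hand":0},{"x":0,"y":0,"z":0,"rx":0,"ry":0,"rz":0,"hand":0}]'
python3 - <<'E'
from h import *
t=get_calibration("top");f=grab_frame("top");cv2.imwrite("pics/top10.png",f[:,:,::-1])
c=get_calibration("wrist");g=grab_frame("wrist");cv2.imwrite("pics/w10.png",g[:,:,::-1])
s=sense();e=s['eef_pos'][:2];y=s['tcp_rot'][2]
H=np.array([596,-151.]);R=np.array([[np.cos(y),np.sin(y)],[-np.sin(y),np.cos(y)]])
print("tool in door frame",R@(e-H),"theta~",y-.071)
E
```

```text
clock: 21.88
eef_pos: [494.2, -79.0, 79.8]
tcp_rot: [-3.142, -0.0, 0.791]
contact_force: [0.4, -0.4, -0.9]
opening: 0.004
grasp_force: 0.0
tool in door frame [-20.52447579 122.95843183] theta~ 0.7203983597183665
```

```bash
python3 -m creep '[{"x":4.9,"y":-0.7,"z":0,"rx":0,"ry":0,"rz":0.04,"hand":0},{"x":4.9,"y":-0.7,"z":0,"rx":0,"ry":0,"rz":0.04,"hand":0},{"x":4.9,"y":-0.7,"z":0,"rx":0,"ry":0,"rz":0.04,"hand":0},{"x":4.9,"y":-0.7,"z":0,"rx":0,"ry":0,"rz":0.04,"hand":0},{"x":4.9,"y":-0.7,"z":0,"rx":0,"ry":0,"rz":0.04,"hand":0},{"x":4.9,"y":-0.7,"z":0,"rx":0,"ry":0,"rz":0.04,"hand":0},{"x":4.9,"y":-0.7,"z":0,"rx":0,"ry":0,"rz":0.04,"hand":0},{"x":4.9,"y":-0.7,"z":0,"rx":0,"ry":0,"rz":0.04,"hand":0},{"x":4.9,"y":-0.7,"z":0,"rx":0,"ry":0,"rz":0.04,"hand":0},{"x":4.9,"y":-0.7,"z":0,"rx":0,"ry":0,"rz":0.04,"hand":0},{"x":2.5,"y":-0.4,"z":0,"rx":0,"ry":0,"rz":0.02,"hand":0},{"x":2.5,"y":-0.4,"z":0,"rx":0,"ry":0,"rz":0.02,"hand":0}]'
```

```text
clock: 23.48
eef_pos: [534.3, -43.0, 79.8]
tcp_rot: [-3.141, 0.0, 0.35]
contact_force: [-0.8, -0.1, -0.6]
opening: -0.002
grasp_force: 0.3
```

```bash
python3 -m creep '[{"x":1.8,"y":-0.3,"z":0,"rx":0,"ry":0,"rz":0.015,"hand":0},{"x":1.8,"y":-0.3,"z":0,"rx":0,"ry":0,"rz":0.015,"hand":0},{"x":1.8,"y":-0.3,"z":0,"rx":0,"ry":0,"rz":0.015,"hand":0},{"x":1.8,"y":-0.3,"z":0,"rx":0,"ry":0,"rz":0.015,"hand":0},{"x":1.2,"y":-0.2,"z":0,"rx":0,"ry":0,"rz":0.01,"hand":0},{"x":1.2,"y":-0.2,"z":0,"rx":0,"ry":0,"rz":0.01,"hand":0},{"x":1.2,"y":-0.2,"z":0,"rx":0,"ry":0,"rz":0.01,"hand":0}]'
```

```text
clock: 24.35
eef_pos: [544.2, -37.8, 79.8]
tcp_rot: [-3.141, -0.0, 0.26]
contact_force: [-0.7, 0.7, 0.1]
opening: 0.0
grasp_force: 0.3
```

```bash
python3 -m creep '[{"x":0.8,"y":-0.1,"z":0,"rx":0,"ry":0,"rz":0.0065,"hand":0},{"x":0.8,"y":-0.1,"z":0,"rx":0,"ry":0,"rz":0.0065,"hand":0},{"x":0.8,"y":-0.1,"z":0,"rx":0,"ry":0,"rz":0.0065,"hand":0},{"x":0.8,"y":-0.1,"z":0,"rx":0,"ry":0,"rz":0.0065,"hand":0},{"x":0.8,"y":-0.1,"z":0,"rx":0,"ry":0,"rz":0.0065,"hand":0}]'
```

```text
clock: 24.98
eef_pos: [547.9, -36.4, 79.8]
tcp_rot: [-3.141, -0.0, 0.228]
contact_force: [-1.1, 0.1, -0.1]
opening: 0.004
grasp_force: 0.3
```

```bash
python3 -m creep '[{"x":0.8,"y":-0.1,"z":0,"rx":0,"ry":0,"rz":0.0065,"hand":0},{"x":0.8,"y":-0.1,"z":0,"rx":0,"ry":0,"rz":0.0065,"hand":0},{"x":0.8,"y":-0.1,"z":0,"rx":0,"ry":0,"rz":0.0065,"hand":0},{"x":0.8,"y":-0.1,"z":0,"rx":0,"ry":0,"rz":0.0065,"hand":0}]'
```

```text
clock: 25.48
eef_pos: [551.0, -35.3, 79.8]
tcp_rot: [-3.141, -0.0, 0.202]
contact_force: [-0.3, -0.8, 0.2]
opening: 0.002
grasp_force: 0.3
```

```bash
python3 -m creep '[{"x":0.6,"y":-0.1,"z":0,"rx":0,"ry":0,"rz":0.005,"hand":0},{"x":0.6,"y":-0.1,"z":0,"rx":0,"ry":0,"rz":0.005,"hand":0},{"x":0.6,"y":-0.1,"z":0,"rx":0,"ry":0,"rz":0.005,"hand":0}]'
```

```text
clock: 25.85
eef_pos: [552.7, -34.6, 79.8]
tcp_rot: [-3.141, 0.0, 0.187]
contact_force: [-0.4, 1.0, 0.1]
opening: 0.002
grasp_force: 0.3
```

```bash
python3 -m creep '[{"x":0.6,"y":-0.1,"z":0,"rx":0,"ry":0,"rz":0.005,"hand":0},{"x":0.6,"y":-0.1,"z":0,"rx":0,"ry":0,"rz":0.005,"hand":0},{"x":0.6,"y":-0.1,"z":0,"rx":0,"ry":0,"rz":0.005,"hand":0}]'
```

```text
clock: 26.22
eef_pos: [554.4, -34.0, 79.8]
tcp_rot: [-3.141, -0.0, 0.172]
contact_force: [-0.9, 0.0, -0.1]
opening: -0.001
grasp_force: 0.3
```

```bash
python3 -m creep '[{"x":0.6,"y":-0.1,"z":0,"rx":0,"ry":0,"rz":0.005,"hand":0},{"x":0.6,"y":-0.1,"z":0,"rx":0,"ry":0,"rz":0.005,"hand":0}]'
```

```text
clock: 26.48
eef_pos: [555.6, -33.6, 79.8]
tcp_rot: [-3.141, -0.0, 0.162]
contact_force: [-0.9, 1.0, 0.6]
opening: 0.003
grasp_force: 0.3
```

```bash
python3 -m creep '[{"x":0.6,"y":-0.1,"z":0,"rx":0,"ry":0,"rz":0.005,"hand":0},{"x":0.6,"y":-0.1,"z":0,"rx":0,"ry":0,"rz":0.005,"hand":0},{"x":0.6,"y":-0.1,"z":0,"rx":0,"ry":0,"rz":0.005,"hand":0}]'
```

```text
clock: 26.85
eef_pos: [557.3, -33.1, 79.8]
tcp_rot: [-3.141, -0.0, 0.147]
contact_force: [-0.9, 0.9, 0.7]
opening: -0.005
grasp_force: 0.3
```

```bash
python3 -m creep '[{"x":0.6,"y":-0.1,"z":0,"rx":0,"ry":0,"rz":0.005,"hand":0},{"x":0.6,"y":-0.1,"z":0,"rx":0,"ry":0,"rz":0.005,"hand":0}]'
```

```text
clock: 27.1
eef_pos: [558.5, -32.7, 79.8]
tcp_rot: [-3.141, -0.0, 0.137]
contact_force: [-0.8, 0.5, 0.3]
opening: -0.002
grasp_force: 0.3
```

```bash
python3 -m creep '[{"x":0.6,"y":-0.1,"z":0,"rx":0,"ry":0,"rz":0.005,"hand":0},{"x":0.6,"y":-0.1,"z":0,"rx":0,"ry":0,"rz":0.005,"hand":0},{"x":0.6,"y":-0.1,"z":0,"rx":0,"ry":0,"rz":0.005,"hand":0}]'
```

```text
clock: 27.48
eef_pos: [560.2, -32.2, 79.8]
tcp_rot: [-3.141, -0.0, 0.122]
contact_force: [-0.9, 0.3, 0.2]
opening: 0.0
grasp_force: 0.3
```

```bash
python3 -m creep '[{"x":0.6,"y":-0.1,"z":0,"rx":0,"ry":0,"rz":0.005,"hand":0},{"x":0.6,"y":-0.1,"z":0,"rx":0,"ry":0,"rz":0.005,"hand":0}]'
```

```text
clock: 27.72
eef_pos: [561.3, -31.8, 79.8]
tcp_rot: [-3.141, 0.0, 0.112]
contact_force: [-0.4, -0.2, -0.6]
opening: -0.001
grasp_force: 0.4
```

```bash
python3 -m creep '[{"x":0.6,"y":-0.1,"z":0,"rx":0,"ry":0,"rz":0.005,"hand":0},{"x":0.6,"y":-0.1,"z":0,"rx":0,"ry":0,"rz":0.005,"hand":0}]'
```

```text
clock: 27.98
eef_pos: [561.7, -31.6, 79.8]
tcp_rot: [-3.141, 0.002, 0.102]
contact_force: [-5.6, -1.7, 4.7]
opening: -0.001
grasp_force: 2.6
```

```bash
python3 -m creep '[{"x":0.6,"y":-0.1,"z":0,"rx":0,"ry":0,"rz":0.005,"hand":0},{"x":0.6,"y":-0.1,"z":0,"rx":0,"ry":0,"rz":0.005,"hand":0}]'
```

```text
clock: 28.22
eef_pos: [562.7, -31.2, 79.7]
tcp_rot: [-3.141, 0.002, 0.092]
contact_force: [-6.2, -0.7, 4.7]
opening: -0.003
grasp_force: 3.0
```

Contact with the strike: the force is climbing, so I'll take small steps.

```bash
python3 -m creep '[{"x":0.5,"y":-0.1,"z":0,"rx":0,"ry":0,"rz":0.004,"hand":0},{"x":0.5,"y":-0.1,"z":0,"rx":0,"ry":0,"rz":0.004,"hand":0}]'
```

```text
clock: 28.48
eef_pos: [563.5, -31.0, 79.7]
tcp_rot: [-3.141, 0.002, 0.084]
contact_force: [-5.8, -1.1, 6.5]
opening: -0.002
grasp_force: 3.2
```

```bash
python3 -m creep '[{"x":0.5,"y":-0.1,"z":0,"rx":0,"ry":0,"rz":0.004,"hand":0},{"x":0.5,"y":-0.1,"z":0,"rx":0,"ry":0,"rz":0.004,"hand":0}]'
```

```text
clock: 28.72
eef_pos: [564.3, -30.7, 79.7]
tcp_rot: [-3.141, 0.003, 0.076]
contact_force: [-7.3, -1.8, 5.1]
opening: -0.003
grasp_force: 3.5
```

```bash
python3 -m creep '[{"x":0.5,"y":-0.1,"z":0,"rx":0,"ry":0,"rz":0.004,"hand":0},{"x":0.5,"y":-0.1,"z":0,"rx":0,"ry":0,"rz":0.004,"hand":0}]'
```

```text
clock: 28.98
eef_pos: [565.2, -30.5, 79.7]
tcp_rot: [-3.141, 0.003, 0.068]
contact_force: [-7.0, -0.4, 7.1]
opening: 0.0
grasp_force: 3.8
```

```bash
python3 -m creep '[{"x":0.5,"y":-0.1,"z":0,"rx":0,"ry":0,"rz":0.004,"hand":0},{"x":0.5,"y":-0.1,"z":0,"rx":0,"ry":0,"rz":0.004,"hand":0}]'
```

```text
clock: 29.22
eef_pos: [566.0, -30.3, 79.7]
tcp_rot: [-3.141, 0.003, 0.06]
contact_force: [-9.2, -1.7, 7.7]
opening: -0.001
grasp_force: 4.1
```

```bash
python3 -m creep '[{"x":0.5,"y":-0.1,"z":0,"rx":0,"ry":0,"rz":0.004,"hand":0},{"x":0.5,"y":-0.1,"z":0,"rx":0,"ry":0,"rz":0.004,"hand":0}]'
```

```text
clock: 29.48
eef_pos: [567.5, -29.9, 79.7]
tcp_rot: [-3.141, 0.002, 0.052]
contact_force: [-5.1, 0.3, 2.9]
opening: 0.003
grasp_force: 2.1
```

```bash
python3 -m creep '[{"x":0.5,"y":-0.1,"z":0,"rx":0,"ry":0,"rz":0.004,"hand":0}]'
```

```text
clock: 29.6
eef_pos: [568.9, -29.7, 79.7]
tcp_rot: [-3.141, 0.0, 0.048]
contact_force: [-2.5, 1.2, 0.4]
opening: 0.001
grasp_force: 1.3
```

On the crest (force has dropped to about 2.5 N). It needs 2–3 mm more.

```bash
python3 -m creep '[{"x":0.5,"y":-0.1,"z":0,"rx":0,"ry":0,"rz":0.004,"hand":0},{"x":0.5,"y":-0.1,"z":0,"rx":0,"ry":0,"rz":0.004,"hand":0}]'
```

```text
clock: 29.85
eef_pos: [570.2, -29.4, 79.8]
tcp_rot: [-3.141, -0.0, 0.04]
contact_force: [-2.0, 0.6, -1.0]
opening: 0.004
grasp_force: 0.8
```

```bash
python3 -m creep '[{"x":0.5,"y":-0.1,"z":0,"rx":0,"ry":0,"rz":0.004,"hand":0}]'
```

```text
clock: 29.98
eef_pos: [571.2, -29.3, 79.9]
tcp_rot: [-3.142, -0.001, 0.036]
contact_force: [-0.6, 0.4, -0.4]
opening: 0.004
grasp_force: 0.0
```

```bash
python3 -m creep '[{"x":0.5,"y":-0.1,"z":0,"rx":0,"ry":0,"rz":0.004,"hand":0}]'
```

```text
clock: 30.1
eef_pos: [571.7, -29.2, 80.0]
tcp_rot: [-3.142, -0.001, 0.032]
contact_force: [0.3, -0.2, -0.7]
opening: -0.004
grasp_force: 0.0
```

The force went to zero, so the door has jumped in. I'll feel for the stop gently.

```bash
python3 -m creep '[{"x":0.4,"y":0,"z":0,"rx":0,"ry":0,"rz":0,"hand":0}]'
```

```text
clock: 30.22
eef_pos: [571.8, -29.2, 79.9]
tcp_rot: [-3.142, -0.001, 0.032]
contact_force: [-0.2, -0.2, -0.0]
opening: -0.001
grasp_force: 0.3
```

```bash
python3 -m creep '[{"x":0.4,"y":0,"z":0,"rx":0,"ry":0,"rz":0,"hand":0}]'
```

```text
clock: 30.35
eef_pos: [571.8, -29.2, 79.8]
tcp_rot: [-3.141, 0.0, 0.032]
contact_force: [-1.1, 0.6, 0.7]
opening: -0.001
grasp_force: 0.8
```

```bash
python3 -m creep '[{"x":0.4,"y":0,"z":0,"rx":0,"ry":0,"rz":0,"hand":0}]'
```

```text
clock: 30.48
eef_pos: [571.9, -29.1, 79.8]
tcp_rot: [-3.141, 0.001, 0.032]
contact_force: [-3.0, -0.5, 2.2]
opening: -0.002
grasp_force: 1.5
```

```bash
python3 -m creep '[{"x":0.5,"y":0,"z":0,"rx":0,"ry":0,"rz":0,"hand":0},{"x":0.5,"y":0,"z":0,"rx":0,"ry":0,"rz":0,"hand":0}]'
```

```text
clock: 30.72
eef_pos: [572.3, -29.1, 79.7]
tcp_rot: [-3.141, 0.002, 0.032]
contact_force: [-5.9, 0.2, 4.5]
opening: -0.003
grasp_force: 3.1
```

```bash
python3 -m creep '[{"x":0.4,"y":0,"z":0,"rx":0,"ry":0,"rz":0,"hand":0}]'
```

```text
clock: 30.85
eef_pos: [572.5, -29.1, 79.7]
tcp_rot: [-3.141, 0.002, 0.032]
contact_force: [-6.0, 0.4, 5.9]
opening: 0.001
grasp_force: 3.3
```

```bash
python3 -m creep '[{"x":0.4,"y":0,"z":0,"rx":0,"ry":0,"rz":0,"hand":0}]'
```

```text
clock: 30.98
eef_pos: [572.8, -29.0, 79.7]
tcp_rot: [-3.141, 0.003, 0.032]
contact_force: [-6.3, 0.4, 5.6]
opening: -0.0
grasp_force: 3.5
```

```bash
python3 -m creep '[{"x":0.4,"y":0,"z":0,"rx":0,"ry":0,"rz":0,"hand":0},{"x":0.4,"y":0,"z":0,"rx":0,"ry":0,"rz":0,"hand":0}]'
```

```text
clock: 31.22
eef_pos: [573.4, -29.0, 79.7]
tcp_rot: [-3.141, 0.003, 0.032]
contact_force: [-7.7, 0.3, 6.4]
opening: 0.003
grasp_force: 4.0
```

```bash
python3 -m creep '[{"x":0.4,"y":0,"z":0,"rx":0,"ry":0,"rz":0,"hand":0}]'
```

```text
clock: 31.35
eef_pos: [573.7, -28.9, 79.7]
tcp_rot: [-3.141, 0.003, 0.032]
contact_force: [-8.1, -0.2, 7.5]
opening: -0.001
grasp_force: 4.1
```

```bash
python3 -m creep '[{"x":0.4,"y":0,"z":0,"rx":0,"ry":0,"rz":0,"hand":0}]'
```

```text
clock: 31.48
eef_pos: [573.9, -28.9, 79.6]
tcp_rot: [-3.141, 0.003, 0.032]
contact_force: [-8.3, -0.3, 7.0]
opening: 0.0
grasp_force: 4.4
```

```bash
python3 -m creep '[{"x":0.4,"y":0,"z":0,"rx":0,"ry":0,"rz":0,"hand":0}]'
```

```text
clock: 31.6
eef_pos: [574.1, -28.9, 79.6]
tcp_rot: [-3.141, 0.004, 0.032]
contact_force: [-10.3, 0.7, 8.3]
opening: 0.001
grasp_force: 5.1
```

```bash
python3 -m creep '[{"x":0.3,"y":0,"z":0,"rx":0,"ry":0,"rz":0,"hand":0}]'
```

```text
clock: 31.72
eef_pos: [574.1, -28.9, 79.6]
tcp_rot: [-3.141, 0.005, 0.032]
contact_force: [-11.1, 0.1, 8.9]
opening: -0.003
grasp_force: 5.5
```

```bash
python3 - <<'E'
from h import *
cv2.imwrite("pics/wa.png",grab_frame("wrist")[:,:,::-1]);cv2.imwrite("pics/sa.png",grab_frame("scene")[:,:,::-1]);cv2.imwrite("pics/ta.png",grab_frame("top")[:,:,::-1])
E
python3 -m creep '[{"x":-2,"y":0,"z":0,"rx":0,"ry":0,"rz":0,"hand":0},{"x":-3,"y":0,"z":0,"rx":0,"ry":0,"rz":0,"hand":0},{"x":-5,"y":0,"z":0,"rx":0,"ry":0,"rz":0,"hand":0},{"x":0,"y":0,"z":0,"rx":0,"ry":0,"rz":0,"hand":0},{"x":0,"y":0,"z":0,"rx":0,"ry":0,"rz":0,"hand":0}]'
```

```text
clock: 32.5
eef_pos: [566.7, -29.4, 79.9]
tcp_rot: [-3.141, -0.001, 0.032]
contact_force: [0.0, 0.4, 0.3]
opening: 0.003
grasp_force: 0.0
```

The steep rise came about 2 mm past the rest position, as described, and the force was zero on backing off. A light re-touch will confirm that the door rests at the latched place.

```bash
python3 -m creep '[{"x":1.5,"y":0,"z":0,"rx":0,"ry":0,"rz":0,"hand":0},{"x":1.5,"y":0,"z":0,"rx":0,"ry":0,"rz":0,"hand":0},{"x":1,"y":0,"z":0,"rx":0,"ry":0,"rz":0,"hand":0},{"x":0.5,"y":0,"z":0,"rx":0,"ry":0,"rz":0,"hand":0}]'
```

```text
clock: 33.0
eef_pos: [570.9, -29.2, 79.8]
tcp_rot: [-3.141, 0.0, 0.032]
contact_force: [0.1, 0.4, 0.4]
opening: -0.0
grasp_force: 0.0
```

```bash
python3 -m creep '[{"x":0.7,"y":0,"z":0,"rx":0,"ry":0,"rz":0,"hand":0},{"x":0.7,"y":0,"z":0,"rx":0,"ry":0,"rz":0,"hand":0}]'
```

```text
clock: 33.25
eef_pos: [571.9, -29.1, 79.8]
tcp_rot: [-3.141, 0.001, 0.032]
contact_force: [-2.7, 0.2, 2.4]
opening: -0.001
grasp_force: 1.4
```

The door is met again at 571.8 mm, so it is held by the latch. Withdrawing.

```bash
python3 -m creep '[{"x":-10,"y":0,"z":0,"rx":0,"ry":0,"rz":0,"hand":0},{"x":-40,"y":0,"z":0,"rx":0,"ry":0,"rz":0,"hand":0},{"x":-30,"y":0,"z":-40,"rx":0,"ry":0,"rz":0,"hand":0},{"x":0,"y":0,"z":-50,"rx":0,"ry":0,"rz":0,"hand":0},{"x":0,"y":0,"z":-30,"rx":0,"ry":0,"rz":0,"hand":0},{"x":0,"y":0,"z":0,"rx":0,"ry":0,"rz":0,"hand":0},{"x":0,"y":0,"z":0,"rx":0,"ry":0,"rz":0,"hand":0}]'
python3 - <<'E'
from h import *
c=get_calibration("wrist");f=grab_frame("wrist");h=sat(f)
m=(h[...,0]>15)&(h[...,0]<30)&(h[...,1]>110)
# door top outer edge: strongest vertical-direction gradient rows per column -> z=105
g=cv2.Sobel(cv2.cvtColor(f,cv2.COLOR_RGB2GRAY),cv2.CV_32F,0,1,ksize=3)
for X in [(583,-140,105),(573,10,105)]:
    u,v=px(c,X).round().astype(int);r=range(v-15,v+16)
    k=np.argsort(-abs(g[v-15:v+16,u]))[:4]+v-15;print(u,v,[(int(a),np.round(ray(c,(u,a),105)[0,:2])) for a in k])
print(sense()['contact_force'])
E
python3 -c "
from rig import *
sign_off()"
```

```text
clock: 34.12
eef_pos: [491.4, -31.7, 199.0]
tcp_rot: [-3.141, 0.001, 0.032]
contact_force: [0.3, -0.5, 0.1]
opening: 0.003
grasp_force: 0.0
464 93 [(88, array([ 586., -140.])), (87, array([ 587., -139.])), (89, array([ 586., -140.])), (85, array([ 589., -139.]))]
274 100 [(97, array([575.,  10.])), (94, array([577.,  10.])), (95, array([576.,  10.])), (98, array([574.,  10.]))]
[ 0.4868034  -0.07270223 -0.39695728]
the job is handed in; nothing more can be done
```

I handed the job in at about 34 s. The teal tile lay flat on the tray when I released it. The tray was pushed to its stop and the door shut until the latch snapped; a light re-touch met the door at the same latched place. I did not re-measure the bystanders or look at the tile again after the tray went in, and hand-in returned no verdict.

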